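# Touch off a clamped lock case, then seat the locating pin

## Task

Take the square-gripped locating pin from its stand and touch off the clamped lock case with the pin's shank, pausing a moment at each touch: first the long face towards the robot near its left end (left as the robot sees it), then the same face near its right end, then the left end face. Then put the pin into the bore of the case, flange fully home, and let go. Press only gently throughout, and leave everything else as it lies.

Things in the scene. Friction and masses are not known exactly. Their poses are not given: they have to be found in the camera images.
- fixture: Dark steel fixture plate fixed to the bench, 150 (x) x 210 (y) x 18 mm; origin at the centre of its underside, z up; at yaw 0 its x points away from the robot, y to the robot's left. The lock case lies on it under two strap clamps.
- case_place (a point): Point of the fixture plate, 50 mm above its origin: where the middle of the lock case's top should be. The case (aluminium block 70 (x) x 120 (y) x 32 mm, top at this height) really sits up to 6 mm off this point in x and in y and is turned up to 0.07 rad either way, hence the touching off. It is rigid and stays put under light pressure; above 20 N is too much.
- bore_place (a point): Point of the fixture plate where the mouth of the case's only bore would be if the case sat true: case x = -14, y = +20 mm. The bore, 12 mm wide, vertical, right through the case, really lies 21 mm behind the case's long face towards the robot (case x = -35) and 40 mm in from its left end face (case y = +60). The circle, slot and dots on top are flat marks.
- clamp_left (a point): Inner tip of the left strap clamp's underside, on the case's far edge (plate x = +18, y = +45 mm). The strap is 20 mm wide and runs from here 58 mm away in +x; its nut tops out 22 mm above this point. A like clamp is at y = -45 mm.
- pin: Steel locating pin, 130 g, standing upright in one of the two holes of the stand; which hole varies. Origin at the centre of its lower tip, z up along the pin. Round shank 10 mm in diameter from 0 to 27 mm with a slightly chamfered tip, flange 26 mm in diameter from 27 to 33 mm, square grip 16 x 16 mm (sides along x and y) from 33 to 79 mm. The shank goes 27 mm into the bore and then the flange rests on the case.
- stand: Grey plastic pin stand fixed to the bench, 56 (x) x 140 (y) x 40 mm, origin at the centre of its underside; two vertical holes 12 mm wide at y = -35 and +35 mm. Pins hang in it by their flanges, tips 13 mm above the bench.
- plug: A different pin in the stand's other hole, same shank and flange but with a black ball head 26 mm in diameter instead of the square grip; to be left alone. Origin at its tip.
- screwdriver: Screwdriver lying on the bench, to be left alone.
- wrench: Small wrench lying on the bench, to be left alone.
- bottle: White bottle, 60 mm in diameter, 170 mm high, to be left alone; origin under its base.
- glove_box: Cardboard glove box 110 x 200 x 75 mm, to be left alone; origin under its base.
- jar: White jar 70 mm in diameter, 80 mm high, to be left alone; origin under its base.
- strike_plate: Steel strike plate 30 x 110 x 5 mm lying flat, to be left alone.
- roll: Paper roll 90 mm in diameter, 50 mm high, standing on end, to be left alone.
Not all that is in view belongs to the job. Leave any red look-alike of the pin alone.

How it is judged:
On the way, in this order (a step that is already met when the one before it is completed fails the run):
1. the pin's shank is pressed lightly (over 1 N, for 0.2 s) against the case's long face towards the robot, left part (more than 20 mm left of the plate's middle) (contact force between pin and fixture above 1 N and z of pin in the frame of fixture between 0.02 and 0.048 m and x of pin in the frame of fixture below -0.027 m and y of pin in the frame of fixture between 0.02 and 0.068 m), for 0.2 s.
2. then likewise against the same face, right part (more than 20 mm right of the plate's middle) (contact force between pin and fixture above 1 N and z of pin in the frame of fixture between 0.02 and 0.048 m and x of pin in the frame of fixture below -0.027 m and y of pin in the frame of fixture between -0.068 and -0.02 m), for 0.2 s.
3. then likewise against the case's left end face (contact force between pin and fixture above 1 N and z of pin in the frame of fixture between 0.02 and 0.048 m and y of pin in the frame of fixture above 0.054 m and x of pin in the frame of fixture between -0.036 and 0.045 m), for 0.2 s.
At the end, for the whole second after the job is handed in: the pin stands upright (within 0.06 rad) and at rest in the bore of the lock case, its flange on the case to within 2 mm, released (z of pin in the frame of fixture between 0.019 and 0.025 m and x of pin in the frame of fixture between -0.03 and 0.002 m and y of pin in the frame of fixture between 0.005 and 0.035 m and angle between pin's own z axis and vertical below 0.06 rad and linear speed of pin below 0.01 m/s); the robot touches nothing.
It fails at once if the pin presses on the fixture or lock case with more than 20 N (contact force between pin and fixture above 20 N).
It fails at once if the gripper or arm presses on the fixture or lock case with more than 20 N (contact force between any of the arm, the fingers and fixture above 20 N).
It fails at once if a bystander is moved by more than 20 mm (distance of any of plug, screwdriver, wrench, bottle, glove_box, jar, strike_plate, roll from where it was at the start of the episode above 0.02 m).
It also fails if it takes over 72 s, if anything falls off the work surface, if the arm or the gripper's body presses on something with over 40 N, if the wrist force passes 120 N, or if a joint passes its speed limit or range.

## Robot

A 6-joint arm with a two-finger parallel gripper is mounted at the origin on the work surface. World frame = base frame: x ahead of the robot, y to its left, z up, the work surface at z = 0. Lengths are in m, angles in rad, forces in N, time in s.
With the tool pointing down it reaches from about 0.3 to 0.775 m from the base axis. Payload 14.6 kg.
Tool frame: the origin (TCP) lies at the very end of the fingers, on their centre line; the grasp point (between the pads) lies 19 mm behind it; y points along the fingers, x is the direction in which the jaws open and shut, and the axes are right-handed (so a half turn about y gives the same grasp; the last joint's range is limited). The gripper opens to 94 mm and grips with 3 to 60 N. Pads are 16 mm wide; open, the fingers measure 119 mm over their backs; the gripper's body (75 mm by 177 mm) begins 78 mm behind the grasp point.
Start: joints at [1.15, 0.3, 1.521, -0, 1.321, -0.067], TCP at [0.191, 0.516, 0.205] pointing down, gripper open.
Joint ranges: [-3.03, 3.03], [-0.79, 2.21], [0.23, 2.52], [-1.04, 4.18], [0, 3.07], [-2.55, 2.55]. Speed limits (rad/s): [2.22, 2.22, 2.57, 3.14, 3.14, 3.14].

## Interface

Orientations are given as [roll, pitch, yaw] about the fixed x, y, z axes, in that order (R = Rz(yaw) Ry(pitch) Rx(roll)).
In Python, from station import * gives the robot as it stands.
- The arm moves only by the tool send_rows, never from a script. Its argument "series" is text: rows parted by semicolons, each of 7 numbers parted by spaces: the turn, a rotation vector about the tool's x, y, z in units of 5 degrees (1.0 is 5 degrees), then the shift along the tool's x, y, z in cm, then the opening, from -1 (shut) to 1 (fully open). A call has exactly 10 rows; each row is the pose to reach, as a shift and turn from the pose commanded when the call began, along the tool's axes at that moment; what a row does not reach only later rows make up. A row lasts 1/12 s, in which the tool goes at most 41.7 mm and 7.16 degrees, less where a joint would pass 70% of its speed; a pose out of reach is approached as far as the arm can. A call with a gripper value outside its range is refused whole. The fingers move at their own pace and stop on an object; "newtons" is the grip in N (left out, the last holds). Time passes only in rows, so rows that repeat a pose let the fingers close, or fill a call up. It gives the time, the measured TCP pose, the force and the opening at its end, in the units of the state.
- get_obs(): the state, without advancing time (a new reading comes with each control period).
- camera(name): name is "side" or "top" or "wrist"; returns the picture (420x560x3 uint8, red, green, blue); there is no depth.
- camera_info(name): a dict with "K" (3x3 intrinsics, pixels), "R" (3x3) and "t" (3): a world point X has camera coordinates R X + t; the wrist camera has in their place "mount" (4x4, takes a point from camera to tool coordinates, whose origin is the TCP and whose axes are the tool frame's). Camera axes: x right, y down, z forward; pixel columns grow to the right and rows downward; lengths in m; the calibration is good to about 2 mm. The wrist camera is an equidistant fisheye: a pixel r from the principal point sees the ray r / f radians off the axis. A picture is of the moment at which its call begins: read the wrist's pose just before it. camera_info takes no time and is no camera call.
- hand_in(): hands the job in, once; it reports no verdict.
The state is a dict: "time_s": time; "qpos": joint angles; "joint_vel": joint speeds; "tau": joint torques, N m; "ee_pos": TCP position; "eef_rot": TCP orientation; "force": force on the tool from outside, world axes, zero at the start; "moment": the same for the moment, N m; "grip_width": finger opening in m.
Only numpy, scipy, OpenCV 4.12 (cv2) and the standard library are available. Lean on these libraries where they do the work, as an engineer would, in place of code of your own. Each camera call takes 0.05 s, during which the arm holds its last target. There are 200 camera calls.

## Working session

There is one attempt and no reset: what is moved stays moved. The work goes in short steps, Python scripts to look and compute and a tool call to move; the robot and the scene stay as the last step left them, time stands still between calls to the robot, and variables do not carry over. Pictures are saved under pics/ and viewed, on a budget of 10 in all, crops included, one or two more only if the job needs it, and the job is handed in when it is done.

Besides the shell and the picture viewer there is one more tool, called after "Emit:" as a command line: name --argument value ..., lists and objects as JSON in quotes. send_rows: Moves the arm, as the interface text tells. Its arguments: {"type":"object","properties":{"series":{"type":"string"},"newtons":{"type":"number"}},"required":["series"]}

```bash
ls; mkdir -p pics; python3 - <<'E'
from station import *
import cv2
o=get_obs();print(o)
for n in("side","top","wrist"):
    im=camera(n);cv2.imwrite(f"pics/{n}0.png",im[:,:,::-1]);print(n,camera_info(n))
E
```

```text
pics
{'time_s': 0.0, 'qpos': array([ 1.15039613e+00,  3.00497770e-01,  1.52156795e+00,  2.97421347e-05,
        1.32070919e+00, -6.65861027e-02]), 'joint_vel': array([-0.00051752,  0.00088154, -0.00039598,  0.00052842,  0.00088697,
        0.00053661]), 'tau': array([-7.35697677e-05, -5.31809020e+01, -3.52737021e+01,  7.09070452e-02,
        2.44987925e-02, -3.48850813e-05]), 'ee_pos': array([0.19044487, 0.51569833, 0.20487726]), 'eef_rot': array([-1.57068892e+00,  1.17771627e-03,  1.21697492e+00]), 'force': array([0.01926859, 0.49819606, 0.18758694]), 'moment': array([ 0.00882028,  0.00115536, -0.02699649]), 'grip_width': 0.09381884648177176}
side {'K': array([[533.22285778,   0.        , 280.21929818],
       [  0.        , 533.22285778, 203.72541965],
       [  0.        ,   0.        ,   1.        ]]), 'R': array([[-0.92614875, -0.37687702, -0.01456741],
       [-0.17455207,  0.46254818, -0.86924148],
       [ 0.33433527, -0.80250414, -0.49417308]]), 't': array([0.50979825, 0.16232553, 1.17106459])}
top {'K': array([[459.44189792,   0.        , 283.36571403],
       [  0.        , 459.44189792, 215.07495173],
       [  0.        ,   0.        ,   1.        ]]), 'R': array([[ 0.02275374, -0.99973992, -0.0015363 ],
       [-0.9964902 , -0.02255589, -0.08061339],
       [ 0.08055777,  0.00336517, -0.99674426]]), 't': array([-0.02005369,  0.57582926,  1.3722965 ])}
wrist {'K': array([[325.1922621 ,   0.        , 281.23841778],
       [  0.        , 325.1922621 , 208.33586518],
       [  0.        ,   0.        ,   1.        ]]), 'mount': array([[ 9.99999602e-01, -8.81966689e-04, -1.38253638e-04,
         1.16526768e-04],
       [-1.14372703e-04, -2.80157731e-01,  9.59953974e-01,
        -1.79350580e-01],
       [-8.85380254e-04, -9.59953576e-01, -2.80157720e-01,
         8.21236565e-02],
       [ 0.00000000e+00,  0.00000000e+00,  0.00000000e+00,
         1.00000000e+00]])}
```

View pics/top0.png

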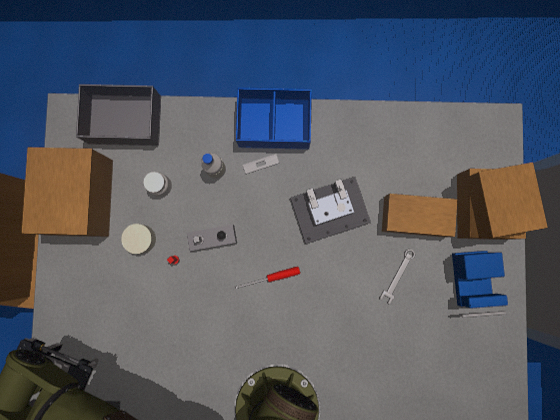

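View pics/side0.png

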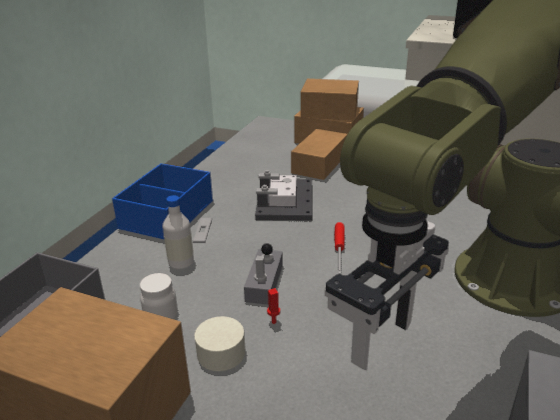

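View pics/wrist0.png

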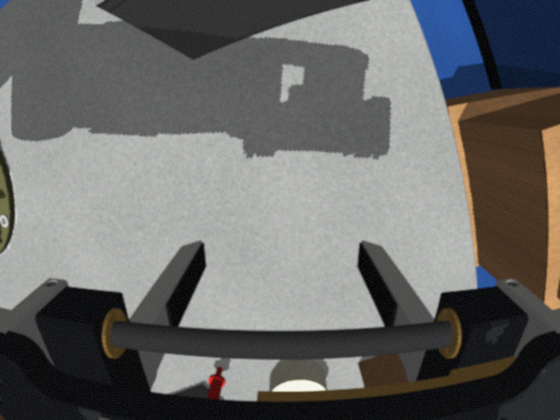

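The top view shows the plate around (330,210) with the stand at (212,238). The square pin is in the left hole at (197,240), the ball plug at (221,236) and the red look-alike at (173,260). The side view confirms which pin is which. The wrist view shows only bare bench, the red pin and the roll. Next I measure.

```bash
cat > h.py <<'E'
from station import *
import numpy as np, cv2
from scipy.spatial.transform import Rotation as Ro
def ray(name,px,pose=None):
    i=camera_info(name);K=i["K"]
    if name!="wrist":
        d=i["R"].T@np.linalg.inv(K)@[px[0],px[1],1.];return -i["R"].T@i["t"],d
    a=(px[0]-K[0,2])/K[0,0];b=(px[1]-K[1,2])/K[1,1];r=np.hypot(a,b)
    d=np.array([a*np.sinc(r/np.pi),b*np.sinc(r/np.pi),np.cos(r)])  # sin(r)/r
    p,rpy=pose;T=Ro.from_euler("xyz",rpy).as_matrix();M=i["mount"]
    return p+T@M[:3,3],T@M[:3,:3]@d
def onz(name,px,z,pose=None):
    o,d=ray(name,px,pose);return (o+d*(z-o[2])/d[2])[:2]
def proj(name,X,pose=None):
    i=camera_info(name);K=i["K"]
    if name!="wrist":
        c=K@(i["R"]@np.array(X)+i["t"]);return c[:2]/c[2]
    p,rpy=pose;T=Ro.from_euler("xyz",rpy).as_matrix();M=i["mount"]
    c=M[:3,:3].T@(T.T@(np.array(X)-p)-M[:3,3]);r=np.hypot(c[0],c[1]);th=np.arctan2(r,c[2])
    return np.array([K[0,2]+K[0,0]*th*c[0]/r,K[1,2]+K[1,1]*th*c[1]/r])
E
python3 - <<'E'
from h import *
im=cv2.imread("pics/top0.png");g=im.max(2)
print("bench",im[300,330],"plate",im[225,300],"stand",im[242,208],im[232,230])
def blob(mask,seed):
    n,l,s,c=cv2.connectedComponentsWithStats(mask.astype(np.uint8));k=l[seed[1],seed[0]];print(s[k]);return np.argwhere(l==k)[:,::-1].astype(np.float32)
for nm,m,seed,z in(("plate",g<85,(300,225),.018),("stand",(g<118),(208,242),.04)):
    b=blob(m,seed);W=np.array([onz("top",p,z) for p in b],np.float32)
    r=cv2.minAreaRect(W*1000);print(nm,r,cv2.boxPoints(r).round(0).tolist())
c=np.zeros((420,560,3),np.uint8)
a=cv2.resize(im[160:260,180:380],(800,400),interpolation=cv2.INTER_CUBIC);cv2.imwrite("pics/topcrop.png",a)
E
```

```text
bench [120 123 125] plate [87 84 90] stand [119 119 123] [125 124 129]
[     0     17    560    403 186179]Traceback (most recent call last):
  File "<stdin>", line 7, in <module>
  File "h.py", line 13, in onz
    o,d=ray(name,px,pose);return (o+d*(z-o[2])/d[2])[:2]
        ~~~^^^^^^^^^^^^^^
  File "h.py", line 5, in ray
    i=camera_info(name);K=i["K"]
ValueError: time passes only in moves, steps and waits
```

```bash
sed -i 's/i=camera_info(name)/i=info(name)/; 4i import functools\ninfo=functools.lru_cache(None)(camera_info)' h.py
sed -n 1,8p h.py
python3 - <<'E'
import cv2
im=cv2.imread("pics/top0.png")
cv2.imwrite("pics/topcrop.png",cv2.resize(im[150:260,180:380],(800,440),interpolation=cv2.INTER_CUBIC))
E
```

```text
from station import *
import numpy as np, cv2
from scipy.spatial.transform import Rotation as Ro
import functools
info=functools.lru_cache(None)(camera_info)
def ray(name,px,pose=None):
    i=info(name);K=i["K"]
    if name!="wrist":
```

View pics/topcrop.png

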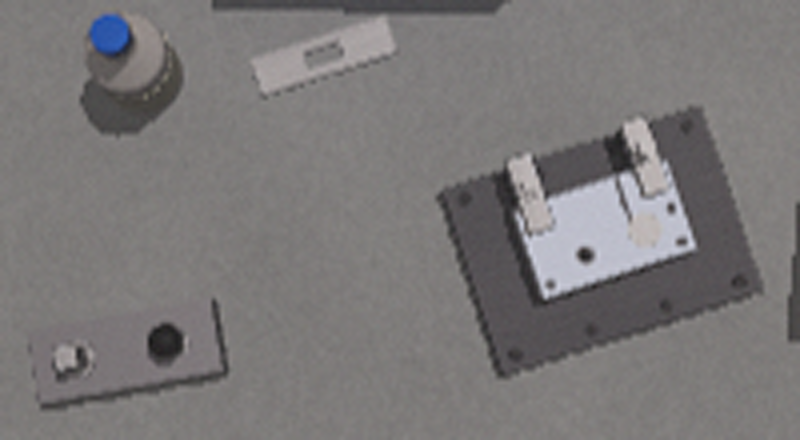

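The crop (4x, offset 180,150) shows these pixel positions:
- Plate corners: (438,193), (700,108), (762,290), (503,377).
- Bore: about (586,254).
- Near edge of the case: (545,299) to (696,247).
- Stand corners: (30,333), (215,300), (227,373), (40,407).
- Pin top: about (67,357).

```bash
python3 - <<'E'
from h import *
f=lambda p,z:onz("top",(p[0]/4+180-.4,p[1]/4+150-.4),z)*1000
print("cam",ray("top",(0,0))[0])
P=[f(p,.018) for p in((438,193),(700,108),(762,290),(503,377))]
for nm,Q in(("plate",P),("stand",[f(p,.04) for p in((30,333),(215,300),(227,373),(40,407))])):
    r=np.array(Q);print(nm,r.round(0).tolist(),"c",r.mean(0).round(1))
    for i in range(4):
        d=r[(i+1)%4]-r[i];print(np.hypot(*d).round(1),np.arctan2(d[1],d[0]).round(3))
print("pin",f((67,357),.092),"plug",f((165,341),.075),"bore",f((586,254),.05))
a,b=f((545,299),.05),f((696,247),.05);print("edge",a,b,np.arctan2(*(a-b)[::-1]))
E
```

```text
cam [ 0.46371536 -0.01167814  1.4142174 ]
plate [[630.0, -23.0], [700.0, -223.0], [561.0, -271.0], [491.0, -76.0]] c [ 595.3 -148.3]
211.5 -1.233
147.1 -2.805
208.1 1.917
148.8 0.359
stand [[515.0, 280.0], [543.0, 142.0], [488.0, 131.0], [460.0, 270.0]] c [501.5 205.9]
140.4 -1.371
55.4 -2.948
141.5 1.773
55.8 0.174
pin [496.33034265 241.42529627] plug [510.01363211 173.70580117] bore [ 582.75634505 -134.23661761]
edge [ 548.49356469 -104.27950773] [ 589.84398666 -216.08081485] 1.9250498765655426
```

```bash
cat > go.py <<'E'
import sys
from h import *
def go(x,y,z,psi):
    o=get_obs();T=Ro.from_euler("xyz",o["eef_rot"])
    t=Ro.from_euler("xyz",[-np.pi/2,0,psi])
    print("turn",((T.inv()*t).as_rotvec()/np.radians(5)).round(3),"shift cm",(T.inv().apply(np.array([x,y,z])-o["ee_pos"])*100).round(3),"grip",o["grip_width"],"F",o["force"].round(2),"t",o["time_s"])
if __name__=="__main__": go(*map(float,sys.argv[1:]))
E
python3 go.py .496 .241 .18 .19
```

```text
turn [ 4.0000e-03  1.1768e+01 -9.0000e-03] shift cm [-15.186   2.513 -38.18 ] grip 0.09421144213063669 F [-1.05 -0.78  0.24] t 0.15
```

Emit:
send_rows --series "0 1.18 0 -1.5 0 -3.8 1; 0 2.36 0 -3 0 -7.6 1; 0 3.54 0 -4.5 0 -11.4 1; 0 4.72 0 -6.1 0 -15.3 1; 0 5.9 0 -7.6 0 -19.1 1; 0 7.08 0 -9.1 0 -22.9 1; 0 8.26 0 -10.6 0 -26.7 1; 0 9.44 0 -12.1 0 -30.5 1; 0 10.6 0 -13.7 0 -34.4 1; 0 11.77 0 -15.2 0 -38.2 1" --newtons 50

```text
time_s: 0.98
ee_pos: [0.4974, 0.2392, 0.2054]
eef_rot: [-1.571, 0.0, 0.185]
force: [-0.0, 1.3, 0.1]
grip_width: 0.0938
```

```bash
python3 - <<'E'
from h import *
o=get_obs();pose=(o["ee_pos"],o["eef_rot"]);print(pose,o["force"])
im=camera("wrist");cv2.imwrite("pics/w1.png",im[:,:,::-1]);np.save("w1pose.npy",np.r_[pose[0],pose[1]])
for X in([.4955,.2408,.092],[.4955,.2408,.046],[.4955,.2408,.04]):print(proj("wrist",X,pose))
E
python3 go.py .496 .241 .18 .19
```

```text
(array([0.49736558, 0.23919645, 0.20538863]), array([-1.57082795e+00,  1.66099943e-04,  1.84835758e-01])) [-0.01722128  1.32715772  0.08838629]
[279.86210119 202.94502983]
[280.05028397 191.58762764]
[280.07140305 190.31750253]
turn [ 0.016 -0.194  0.005] shift cm [-0.436  2.503  0.699] grip 0.09408226154603662 F [ 2.52 -3.9  -0.22] t 1.0333
```

View pics/w1.png

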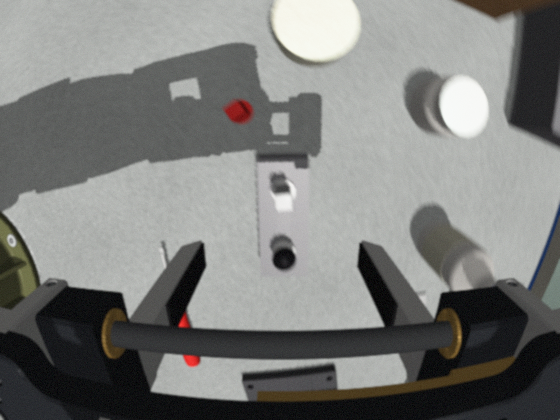

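The wrist view shows the square pin's bright top at about (283,201), the plug's ball at (284,258) and the pin's flange at about (284,188). That puts it about 3 px to the right of the prediction. I'll measure the bright patch.

```bash
python3 - <<'E'
from h import *
a=np.load("w1pose.npy");pose=(a[:3],a[3:])
g=cv2.imread("pics/w1.png",0)
m=(g[165:225,260:310]>205).astype(np.uint8)
n,l,s,c=cv2.connectedComponentsWithStats(m)
for i in range(1,n):
    if s[i,4]>15:print(s[i]+[260,165,0,0,0],c[i]+[260,165],onz("wrist",c[i]+[260,165],.092,pose))
print(g[176:220:2,268:302:2])
E
```

```text
[271 181  26  31 364] [284.92307692 199.73901099] [0.49956868 0.24470522]
[[170 133  97  83  82  81  81  82 105 167 187 192 191 193 188 191 192]
 [169 124  82  78  87  87  90  91  94 144 172 185 187 192 190 194 192]
 [179 127  81  90  95 100 106 106 119 171 189 171 183 190 189 187 191]
 [178 136  93  91  97 105 108 109 118 160 217 215 172 188 191 189 189]
 [177 140 109  90  92  94  94  94  88 113 177 237 229 185 189 186 187]
 [173 138 110  87  79  79  75  71  64  70 119 212 239 210 186 189 190]
 [171 151 109  92  71  68  64  62  59  60  97 192 240 233 196 189 187]
 [183 177 124  97  72  65  68  68  61  69  91 180 238 237 209 191 190]
 [187 199 178 118  98 101 112 120 122 140 138 179 234 237 204 190 187]
 [183 192 216 183 165 170 181 189 194 199 199 201 229 231 206 188 186]
 [183 183 218 226 211 218 223 228 231 233 233 224 217 222 200 185 187]
 [184 184 192 225 232 236 236 237 238 241 241 232 210 206 190 184 187]
 [183 182 184 206 231 236 238 238 238 241 240 233 203 193 187 188 186]
 [182 187 182 192 228 238 237 238 239 240 241 231 203 185 185 187 187]
 [180 180 183 193 226 236 238 237 238 238 238 232 202 187 189 184 185]
 [186 177 183 189 223 235 237 239 240 238 239 232 206 184 185 190 186]
 [177 180 183 182 212 231 232 231 231 231 231 228 205 180 182 184 185]
 [182 183 182 180 191 216 215 218 219 217 217 214 203 185 185 183 186]
 [183 178 182 182 185 196 198 198 197 191 194 191 184 188 185 182 183]
 [178 182 180 180 181 182 185 182 190 186 187 185 182 181 185 184 187]
 [179 181 182 183 180 183 187 188 183 186 189 186 183 181 186 183 185]
 [181 179 178 180 181 186 185 187 188 184 186 184 185 182 182 182 183]]
```

```bash
python3 - <<'E'
from h import *
a=np.load("w1pose.npy");pose=(a[:3],a[3:])
print(onz("wrist",(283.5,202.2),.092,pose), onz("wrist",(284.5,258),.072,pose))
E
python3 go.py .498 .2405 .10 .19;python3 go.py .498 .2405 .055 .19
```

```text
[0.49870492 0.24212956] [0.51217858 0.1769987 ]
turn [ 0.016 -0.194  0.005] shift cm [-0.251 10.503  0.627] grip 0.09408226154603662 F [ 2.52 -3.9  -0.22] t 1.0333
turn [ 0.016 -0.194  0.005] shift cm [-0.253 15.003  0.634] grip 0.09408226154603662 F [ 2.52 -3.9  -0.22] t 1.0333
```

Emit:
send_rows --series "0 0 0 0.1 1 0 1; 0 0 0 0.2 2.5 0 1; 0 0 0 0.2 4.5 0 1; 0 0 0 0.2 6.5 0 1; 0 0 0 0.2 8 0 1; 0 0 0 0.2 8.5 0 1; 0 0 0 0.2 8.5 0 1; 0 0 0 0.2 8.5 0 1; 0 0 0 0.2 8.5 0 1; 0 0 0 0.2 8.5 0 1"

```text
time_s: 1.87
ee_pos: [0.4985, 0.2417, 0.1215]
eef_rot: [-1.57, -0.002, 0.19]
force: [0.4, 1.1, 0.1]
grip_width: 0.0941
```

```bash
python3 go.py .4985 .2415 .054 .19; python3 - <<'E'
from h import *
o=get_obs();pose=(o["ee_pos"],o["eef_rot"]);print(pose)
im=camera("wrist");g=cv2.cvtColor(im,cv2.COLOR_RGB2GRAY);cv2.imwrite("pics/w2.png",im[:,:,::-1])
p=proj("wrist",[.4985,.2415,.092],pose);print(p)
c=im[int(p[1])-75:int(p[1])+75,int(p[0])-100:int(p[0])+100,::-1];cv2.imwrite("pics/w2c.png",cv2.resize(c,None,fx=4,fy=4))
E
```

```text
turn [-0.004  0.003  0.018] shift cm [-0.014  6.745 -0.023] grip 0.09406732672331515 F [0.37 1.11 0.13] t 1.8667
(array([0.49848977, 0.24171114, 0.12145075]), array([-1.57045787, -0.00160345,  0.19024703]))
[281.44950796 238.14050076]
```

View pics/w2c.png

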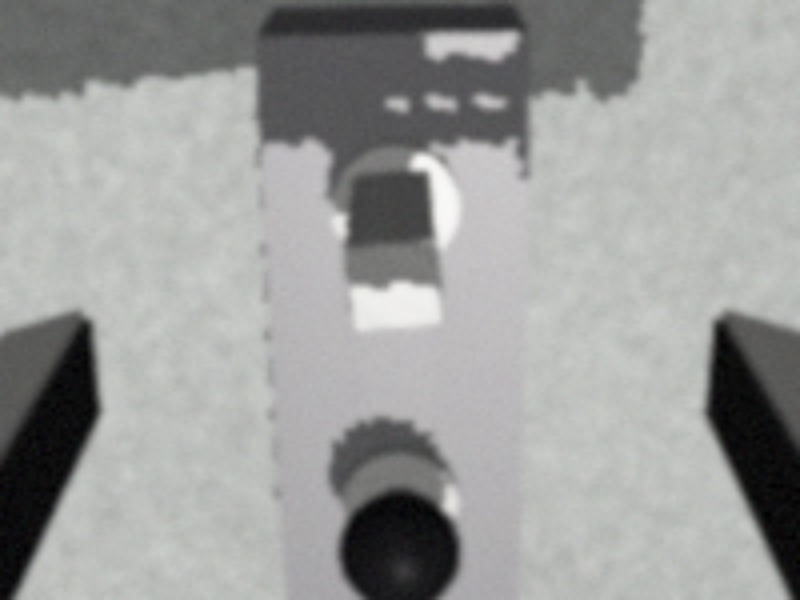

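The crop (4x, origin 181,163) shows the pin's top centred at (395,286) and turned about 2–3° against the tool. Full-image position is (279.6,234.3), so I shift about −1.3 mm in x, +2.3 mm in z and −0.4 units of turn. The fingers clear the stand.

Emit:
send_rows --series "0 -0.2 0 -0.1 0.5 0.2 1; 0 -0.4 0 -0.13 1.5 0.23 1; 0 -0.4 0 -0.13 3 0.23 1; 0 -0.4 0 -0.13 4.5 0.23 1; 0 -0.4 0 -0.13 5.8 0.23 1; 0 -0.4 0 -0.13 6.5 0.23 1; 0 -0.4 0 -0.13 6.7 0.23 1; 0 -0.4 0 -0.13 6.7 0.23 1; 0 -0.4 0 -0.13 6.7 0.23 0.2; 0 -0.4 0 -0.13 6.7 0.23 -0.3" --newtons 20

```text
time_s: 2.75
ee_pos: [0.4968, 0.2435, 0.0541]
eef_rot: [-1.571, -0.001, 0.225]
force: [-0.2, -0.4, -0.2]
grip_width: 0.0839
```

Emit:
send_rows --series "0 0 0 0 0 0 -0.6; 0 0 0 0 0 0 -1; 0 0 0 0 0 0 -1; 0 0 0 0 0 0 -1; 0 0 0 0 0 0 -1; 0 0 0 0 0 0 -1; 0 0 0 0 0 0 -1; 0 0 0 0 0 0 -1; 0 0 0 0 0 0 -1; 0 0 0 0 0 0 -1" --newtons 20

```text
time_s: 3.58
ee_pos: [0.4965, 0.2434, 0.0534]
eef_rot: [-1.571, 0.0, 0.225]
force: [-0.4, -0.8, 0.6]
grip_width: 0.0175
```

Emit:
send_rows --series "0 0 0 0 0 0 -1; 0 0 0 0 0 0 -1; 0 0 0 0 0 0 -1; 0 0 0 0 -0.3 0 -1; 0 0 0 0 -0.8 0 -1; 0 0 0 0 -1.5 0 -1; 0 0 0 0 -2.5 0 -1; 0 0 0 0 -4 0 -1; 0 0 0 0 -6 0 -1; 0 0 0 0 -8 0 -1" --newtons 50

```text
time_s: 4.42
ee_pos: [0.4964, 0.2433, 0.1351]
eef_rot: [-1.571, -0.0, 0.225]
force: [0.4, -0.4, -0.5]
grip_width: 0.016
```

```bash
python3 - <<'E'
from h import *
o=get_obs();print(o["grip_width"],o["ee_pos"],o["force"])
P=np.array([.5953,-.1483]);y=.345;R=np.array([[np.cos(y),-np.sin(y)],[np.sin(y),np.cos(y)]])
for q in[(-55,40),(-40,40),(-55,-40),(-14,80),(-14,20)]:print(q,P+R@np.array(q)/1000)
E
python3 go.py .531 -.129 .147 .345
```

```text
0.015952970312851762 [0.49636836 0.24332923 0.13506093] [ 0.35012443 -0.44656743 -0.53177042]
(-55, 40) [ 0.53001298 -0.1292578 ]
(-40, 40) [ 0.54412911 -0.12418485]
(-55, -40) [ 0.55706872 -0.20454384]
(-14, 80) [ 0.55506921 -0.07774872]
(-14, 20) [ 0.57536101 -0.13421324]
turn [-0.000e+00 -1.378e+00  1.000e-03] shift cm [ -4.921  -1.195 -37.068] grip 0.015952970312851762 F [ 0.35 -0.45 -0.53] t 4.4167
```

Emit:
send_rows --series "0 -0.1 0 -0.4 -0.2 -1.5 -1; 0 -0.3 0 -0.8 -0.4 -5 -1; 0 -0.4 0 -1.2 -0.4 -9 -1; 0 -0.6 0 -1.8 -0.4 -13 -1; 0 -0.8 0 -2.4 -0.4 -17 -1; 0 -0.9 0 -3 -0.4 -21 -1; 0 -1.1 0 -3.5 -0.4 -25 -1; 0 -1.2 0 -4 -0.4 -29 -1; 0 -1.3 0 -4.5 -0.4 -33 -1; 0 -1.38 0 -4.9 -0.4 -36 -1"

```text
time_s: 5.25
ee_pos: [0.529, -0.1215, 0.1387]
eef_rot: [-1.572, -0.001, 0.344]
force: [1.2, 0.3, -1.1]
grip_width: 0.0155
```

```bash
python3 go.py .53 -.129 .0705 .345
```

```text
turn [ 0.012 -0.006  0.011] shift cm [-0.163  6.819 -0.733] grip 0.015496445458626489 F [ 1.25  0.27 -1.13] t 5.25
```

Emit:
send_rows --series "0 0 0 -0.1 0.3 -0.7 -1; 0 0 0 -0.15 1 -0.8 -1; 0 0 0 -0.15 2 -0.8 -1; 0 0 0 -0.15 3.5 -0.8 -1; 0 0 0 -0.15 5 -0.8 -1; 0 0 0 -0.15 6 -0.8 -1; 0 0 0 -0.15 6.6 -0.8 -1; 0 0 0 -0.15 6.8 -0.8 -1; 0 0 0 -0.15 6.8 -0.8 -1; 0 0 0 -0.15 6.8 -0.8 -1"

```text
time_s: 6.08
ee_pos: [0.5306, -0.1263, 0.07]
eef_rot: [-1.571, -0.001, 0.346]
force: [-0.5, 0.3, -1.0]
grip_width: 0.0158
```

```bash
cat > pl.py <<'E'
from h import *
o=get_obs();y=.345;d=(o["ee_pos"]-[.5953,-.1483,0])*1000
R=np.array([[np.cos(y),np.sin(y)],[-np.sin(y),np.cos(y)]])
print("t",o["time_s"],"plate xy",(R@d[:2]).round(2),"z",d[2].round(1),"rpy",o["eef_rot"].round(4),"F plate",(R@o["force"][:2]).round(2),o["force"][2].round(2),"M",o["moment"].round(3),"w",o["grip_width"].round(4))
E
python3 pl.py; python3 - <<'E'
from h import *
im=camera("wrist");cv2.imwrite("pics/w3.png",im[:,:,::-1])
E
python3 pl.py
```

```text
Traceback (most recent call last):
  File "pl.py", line 4, in <module>
    print("t",o["time_s"],"plate xy",(R@d[:2]).round(2),"z",d[2].round(1),"rpy",o["eef_rot"].round(4),"F plate",(R@o["force"][:2]).round(2),o["force"][2].round(2),"M",o["moment"].round(3),"w",o["grip_width"].round(4))
                                                                                                                                                                                                ^^^^^^^^^^^^^^^^^^^^^
AttributeError: 'float' object has no attribute 'round'
Traceback (most recent call last):
  File "pl.py", line 4, in <module>
    print("t",o["time_s"],"plate xy",(R@d[:2]).round(2),"z",d[2].round(1),"rpy",o["eef_rot"].round(4),"F plate",(R@o["force"][:2]).round(2),o["force"][2].round(2),"M",o["moment"].round(3),"w",o["grip_width"].round(4))
                                                                                                                                                                                                ^^^^^^^^^^^^^^^^^^^^^
AttributeError: 'float' object has no attribute 'round'
```

View pics/w3.png

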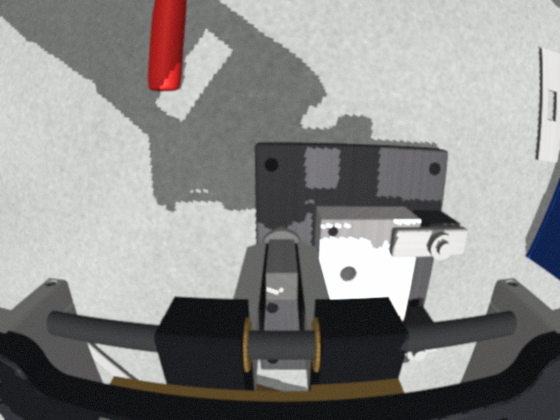

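The wrist view shows the pin held at (284,265), left of the case's near face at column 318. The case's left end face is at rows 207–238, and the bore is at (348,273). The plate's left corners are at (257,143) and (446,150). I'll convert those and then approach.

```bash
sed -i 's/o\["grip_width"\].round(4)/round(o["grip_width"],4)/; s/o\["force"\]\[2\].round(2)/round(float(o["force"][2]),2)/' pl.py; python3 pl.py; python3 - <<'E'
from h import *
o=get_obs();pose=(o["ee_pos"],o["eef_rot"]);y=.345
R=np.array([[np.cos(y),np.sin(y)],[-np.sin(y),np.cos(y)]])
pl=lambda X:(R@(X-[.5953,-.1483])*1000).round(1)
for n,p,z in(("bore",(348,273),.05),("plL",(257,143),.018),("plR",(446,150),.018)):
    w=onz("wrist",p,z,pose);print(n,w,pl(w))
im=cv2.imread("pics/w3.png",0)
for r in(250,265,280,300):print(r,im[r,305:335])
print(im[200:245,370])
E
```

```text
t 6.1333 plate xy [-53.49  42.45] z 70.1 rpy [-1.5714e+00 -8.0000e-04  3.4540e-01] F plate [0.28 0.08] -1.36 M [-0.129  0.064 -0.031] w 0.0155
bore [ 0.58220078 -0.13255885] [-7.  19.2]
plL [ 0.49301088 -0.07307777] [-70.8 105.4]
plR [ 0.630161   -0.02508991] [ 74.5 104.2]
250 [105 104 100 100 103 102 100 101 103 100  97  98  95 114 199 251 254 254
 254 254 254 254 254 254 254 254 254 254 254 254]
265 [104  95 100 103 101 102 101 103 100 102 104 100 101 102 108 168 241 254
 254 254 254 254 254 254 254 254 254 254 254 254]
280 [104 101 102 102 102 100  99 100 101 100 101 101 101  99 101 100 100  97
 114 171 241 254 254 254 254 254 254 254 254 254]
300 [ 98 100  99 102  98 100 103 102 102  78  59  32  24  23  22  22  18  19
  22  20  26  21  25  15  29  42  51  52  49  51]
[ 52  52  60  58  56  60  79 104 106 108 113 109 116 114 111 110 109 109
 124 147 175 184 187 185 186 191 187 185 188 188 188 188 188 188 185 186
 185 187 188 188 212 232 240 242 250]
```

Emit:
send_rows --series "0 0 0 0.2 0 0 -1; 0 0 0 0.5 0 0 -1; 0 0 0 0.8 0 0 -1; 0 0 0 1.1 0 0 -1; 0 0 0 1.3 0 0 -1; 0 0 0 1.5 0 0 -1; 0 0 0 1.6 0 0 -1; 0 0 0 1.7 0 0 -1; 0 0 0 1.7 0 0 -1; 0 0 0 1.7 0 0 -1"

```text
time_s: 6.97
ee_pos: [0.5462, -0.1208, 0.0694]
eef_rot: [-1.571, 0.0, 0.345]
force: [0.6, 0.5, -1.5]
grip_width: 0.0155
```

```bash
python3 pl.py
```

```text
t 6.9667 plate xy [-36.89  42.5 ] z 69.4 rpy [-1.5707e+00  1.0000e-04  3.4510e-01] F plate [0.72 0.32] -1.54 M [-0.053 -0.011 -0.013] w 0.0155
```

Emit:
send_rows --series "0 0 0 0.03 0 0 -1; 0 0 0 0.06 0 0 -1; 0 0 0 0.1 0 0 -1; 0 0 0 0.13 0 0 -1; 0 0 0 0.16 0 0 -1; 0 0 0 0.18 0 0 -1; 0 0 0 0.2 0 0 -1; 0 0 0 0.2 0 0 -1; 0 0 0 0.2 0 0 -1; 0 0 0 0.2 0 0 -1"

```text
time_s: 7.8
ee_pos: [0.5481, -0.1201, 0.0694]
eef_rot: [-1.571, 0.0, 0.345]
force: [0.4, -0.0, -1.8]
grip_width: 0.0155
```

Emit:
send_rows --series "0 0 0 0.02 0 0 -1; 0 0 0 0.04 0 0 -1; 0 0 0 0.06 0 0 -1; 0 0 0 0.07 0 0 -1; 0 0 0 0.08 0 0 -1; 0 0 0 0.08 0 0 -1; 0 0 0 0.08 0 0 -1; 0 0 0 0.08 0 0 -1; 0 0 0 0.08 0 0 -1; 0 0 0 0.08 0 0 -1"

```text
time_s: 8.63
ee_pos: [0.5489, -0.1198, 0.0695]
eef_rot: [-1.571, -0.0, 0.345]
force: [0.1, -0.1, -2.3]
grip_width: 0.0156
```

```bash
python3 pl.py
```

```text
t 8.6333 plate xy [-34.06  42.47] z 69.5 rpy [-1.5708 -0.      0.3452] F plate [ 0.02 -0.11] -2.31 M [-0.075  0.022 -0.014] w 0.0156
```

Emit:
send_rows --series "0 0 0 0.02 0 0 -1; 0 0 0 0.04 0 0 -1; 0 0 0 0.06 0 0 -1; 0 0 0 0.07 0 0 -1; 0 0 0 0.08 0 0 -1; 0 0 0 0.08 0 0 -1; 0 0 0 0.08 0 0 -1; 0 0 0 0.08 0 0 -1; 0 0 0 0.08 0 0 -1; 0 0 0 0.08 0 0 -1"

```text
time_s: 9.47
ee_pos: [0.5496, -0.1196, 0.0695]
eef_rot: [-1.571, 0.0, 0.345]
force: [0.4, -0.6, -2.0]
grip_width: 0.016
```

```bash
python3 pl.py
```

```text
t 9.4667 plate xy [-33.25  42.5 ] z 69.5 rpy [-1.5708  0.      0.3452] F plate [ 0.2  -0.68] -1.96 M [-0.063  0.031  0.035] w 0.016
```

Emit:
send_rows --series "0 0 0 0.02 0 0 -1; 0 0 0 0.04 0 0 -1; 0 0 0 0.06 0 0 -1; 0 0 0 0.07 0 0 -1; 0 0 0 0.08 0 0 -1; 0 0 0 0.08 0 0 -1; 0 0 0 0.08 0 0 -1; 0 0 0 0.08 0 0 -1; 0 0 0 0.08 0 0 -1; 0 0 0 0.08 0 0 -1"

```text
time_s: 10.3
ee_pos: [0.5503, -0.1193, 0.0694]
eef_rot: [-1.571, 0.0, 0.345]
force: [-2.4, 0.3, -1.0]
grip_width: 0.0156
```

```bash
python3 pl.py
```

```text
t 10.3 plate xy [-32.55  42.5 ] z 69.4 rpy [-1.5708e+00  2.0000e-04  3.4520e-01] F plate [-2.16  1.14] -1.01 M [-0.248  0.644  0.007] w 0.0156
```

Emit:
send_rows --series "0 0 0 0.01 0 0 -1; 0 0 0 0.02 0 0 -1; 0 0 0 0.02 0 0 -1; 0 0 0 0.02 0 0 -1; 0 0 0 0.02 0 0 -1; 0 0 0 0.02 0 0 -1; 0 0 0 0.02 0 0 -1; 0 0 0 0.02 0 0 -1; 0 0 0 0.02 0 0 -1; 0 0 0 0.02 0 0 -1"

```text
time_s: 11.13
ee_pos: [0.5504, -0.1193, 0.0694]
eef_rot: [-1.571, 0.0, 0.345]
force: [-5.6, -2.2, 0.1]
grip_width: 0.0162
```

```bash
python3 pl.py
```

```text
t 11.1333 plate xy [-32.45  42.5 ] z 69.4 rpy [-1.5707e+00  5.0000e-04  3.4520e-01] F plate [-6.04 -0.11] 0.11 M [-0.547  1.149  0.018] w 0.0162
```

First touch is good: 6 N, held, at plate x of about −32.5 and y 42.5. Next is the right end.

Emit:
send_rows --series "0 0 0 -0.4 0 0 -1; 0 0 0 -1 0 0 -1; 0 0 0 -1.2 0 -0.5 -1; 0 0 0 -1.2 0 -1.5 -1; 0 0 0 -1.2 0 -3 -1; 0 0 0 -1.2 0 -4.5 -1; 0 0 0 -1.2 0 -6 -1; 0 0 0 -1.2 0 -7.3 -1; 0 0 0 -1.2 0 -8 -1; 0 0 0 -1.2 0 -8.2 -1"

```text
time_s: 11.97
ee_pos: [0.5673, -0.2018, 0.0693]
eef_rot: [-1.571, -0.0, 0.344]
force: [-0.9, 0.4, -2.4]
grip_width: 0.0158
```

Emit:
send_rows --series "0 0 0 0 0 0 -1; 0 0 0 0.1 0 0 -1; 0 0 0 0.2 0 0 -1; 0 0 0 0.3 0 0 -1; 0 0 0 0.4 0 0 -1; 0 0 0 0.5 0 0 -1; 0 0 0 0.6 0 0 -1; 0 0 0 0.6 0 0 -1; 0 0 0 0.6 0 0 -1; 0 0 0 0.6 0 0 -1"

```text
time_s: 12.8
ee_pos: [0.5726, -0.1984, 0.0694]
eef_rot: [-1.571, 0.0, 0.345]
force: [-0.2, -0.1, -2.4]
grip_width: 0.0157
```

```bash
python3 pl.py
```

```text
t 12.8 plate xy [-38.27 -39.48] z 69.4 rpy [-1.5708e+00  1.0000e-04  3.4520e-01] F plate [-0.23 -0.08] -2.41 M [-0.028  0.076 -0.002] w 0.0157
```

Emit:
send_rows --series "0 0 0 0.02 0 0 -1; 0 0 0 0.04 0 0 -1; 0 0 0 0.06 0 0 -1; 0 0 0 0.08 0 0 -1; 0 0 0 0.1 0 0 -1; 0 0 0 0.12 0 0 -1; 0 0 0 0.14 0 0 -1; 0 0 0 0.15 0 0 -1; 0 0 0 0.15 0 0 -1; 0 0 0 0.15 0 0 -1"

```text
time_s: 13.63
ee_pos: [0.5741, -0.1979, 0.0695]
eef_rot: [-1.571, 0.0, 0.345]
force: [0.2, -0.3, -1.6]
grip_width: 0.016
```

Emit:
send_rows --series "0 0 0 0.01 0 0 -1; 0 0 0 0.02 0 0 -1; 0 0 0 0.03 0 0 -1; 0 0 0 0.04 0 0 -1; 0 0 0 0.05 0 0 -1; 0 0 0 0.06 0 0 -1; 0 0 0 0.07 0 0 -1; 0 0 0 0.07 0 0 -1; 0 0 0 0.07 0 0 -1; 0 0 0 0.07 0 0 -1"

```text
time_s: 14.47
ee_pos: [0.5747, -0.1977, 0.0694]
eef_rot: [-1.571, 0.0, 0.345]
force: [0.2, -0.1, -2.0]
grip_width: 0.0159
```

```bash
python3 pl.py
```

```text
t 14.4667 plate xy [-36.04 -39.49] z 69.4 rpy [-1.5708  0.      0.3452] F plate [ 0.17 -0.16] -1.97 M [-0.046 -0.013 -0.029] w 0.0159
```

Emit:
send_rows --series "0 0 0 0.01 0 0 -1; 0 0 0 0.02 0 0 -1; 0 0 0 0.03 0 0 -1; 0 0 0 0.04 0 0 -1; 0 0 0 0.05 0 0 -1; 0 0 0 0.06 0 0 -1; 0 0 0 0.07 0 0 -1; 0 0 0 0.07 0 0 -1; 0 0 0 0.07 0 0 -1; 0 0 0 0.07 0 0 -1"

```text
time_s: 15.3
ee_pos: [0.5754, -0.1974, 0.0694]
eef_rot: [-1.571, 0.0, 0.345]
force: [-1.0, -0.6, -1.9]
grip_width: 0.0155
```

Emit:
send_rows --series "0 0 0 0.01 0 0 -1; 0 0 0 0.02 0 0 -1; 0 0 0 0.03 0 0 -1; 0 0 0 0.04 0 0 -1; 0 0 0 0.05 0 0 -1; 0 0 0 0.06 0 0 -1; 0 0 0 0.07 0 0 -1; 0 0 0 0.07 0 0 -1; 0 0 0 0.07 0 0 -1; 0 0 0 0.07 0 0 -1"

```text
time_s: 16.13
ee_pos: [0.5761, -0.1972, 0.0695]
eef_rot: [-1.571, -0.0, 0.345]
force: [0.1, 0.0, -0.6]
grip_width: 0.0158
```

```bash
python3 pl.py
```

```text
t 16.1333 plate xy [-34.63 -39.53] z 69.5 rpy [-1.5708 -0.      0.3452] F plate [0.1  0.01] -0.58 M [-0.066  0.01  -0.011] w 0.0158
```

Emit:
send_rows --series "0 0 0 0.01 0 0 -1; 0 0 0 0.02 0 0 -1; 0 0 0 0.03 0 0 -1; 0 0 0 0.04 0 0 -1; 0 0 0 0.05 0 0 -1; 0 0 0 0.06 0 0 -1; 0 0 0 0.07 0 0 -1; 0 0 0 0.07 0 0 -1; 0 0 0 0.07 0 0 -1; 0 0 0 0.07 0 0 -1"

```text
time_s: 16.97
ee_pos: [0.5767, -0.197, 0.0695]
eef_rot: [-1.571, -0.0, 0.345]
force: [0.6, -0.6, -1.5]
grip_width: 0.0152
```

```bash
python3 pl.py
```

```text
t 16.9667 plate xy [-33.93 -39.51] z 69.5 rpy [-1.5708 -0.      0.3452] F plate [ 0.33 -0.71] -1.48 M [-0.007 -0.053  0.006] w 0.0152
```

Emit:
send_rows --series "0 0 0 0.01 0 0 -1; 0 0 0 0.02 0 0 -1; 0 0 0 0.03 0 0 -1; 0 0 0 0.04 0 0 -1; 0 0 0 0.05 0 0 -1; 0 0 0 0.06 0 0 -1; 0 0 0 0.07 0 0 -1; 0 0 0 0.07 0 0 -1; 0 0 0 0.07 0 0 -1; 0 0 0 0.07 0 0 -1"

```text
time_s: 17.8
ee_pos: [0.5774, -0.1967, 0.0694]
eef_rot: [-1.571, 0.0, 0.345]
force: [0.8, -0.9, -1.2]
grip_width: 0.0151
```

```bash
python3 pl.py
```

```text
t 17.8 plate xy [-33.24 -39.5 ] z 69.4 rpy [-1.5708  0.      0.3452] F plate [ 0.47 -1.12] -1.23 M [-0.112  0.012  0.007] w 0.0151
```

Emit:
send_rows --series "0 0 0 0.01 0 0 -1; 0 0 0 0.02 0 0 -1; 0 0 0 0.03 0 0 -1; 0 0 0 0.04 0 0 -1; 0 0 0 0.05 0 0 -1; 0 0 0 0.06 0 0 -1; 0 0 0 0.07 0 0 -1; 0 0 0 0.07 0 0 -1; 0 0 0 0.07 0 0 -1; 0 0 0 0.07 0 0 -1"

```text
time_s: 18.63
ee_pos: [0.5778, -0.1966, 0.0694]
eef_rot: [-1.571, 0.001, 0.345]
force: [-4.9, -3.0, -0.1]
grip_width: 0.0155
```

```bash
python3 pl.py
```

```text
t 18.6333 plate xy [-32.77 -39.5 ] z 69.4 rpy [-1.5707e+00  5.0000e-04  3.4520e-01] F plate [-5.64 -1.21] -0.07 M [-0.4    1.085  0.05 ] w 0.0155
```

Second touch is good: 5.6 N, at plate x −32.77 and y −39.5. The case yaw is therefore about −0.004 against the tool. Next is the left end, with contact expected at y of about 64.

Emit:
send_rows --series "0 0 0 0 0 0 -1; 0 0 0 0 0 0 -1; 0 0 0 -0.5 0 0 -1; 0 0 0 -1.2 0 0 -1; 0 0 0 -1.2 0 1 -1; 0 0 0 -1.2 0 3 -1; 0 0 0 -1.2 0 5.5 -1; 0 0 0 -1.2 0 8 -1; 0 0 0 -1.2 0 10.5 -1; 0 0 0 -1.2 0 11.7 -1"

```text
time_s: 19.47
ee_pos: [0.526, -0.0879, 0.0696]
eef_rot: [-1.57, -0.0, 0.346]
force: [1.3, -0.3, -1.2]
grip_width: 0.0157
```

Emit:
send_rows --series "0 0 0 0 0 0 -1; 0 0 0 0.3 0 0 -1; 0 0 0 0.8 0 0 -1; 0 0 0 1.6 0 0 -1; 0 0 0 2.4 0 0 -1; 0 0 0 3 0 0 -1; 0 0 0 3.5 0 -0.3 -1; 0 0 0 3.5 0 -0.6 -1; 0 0 0 3.5 0 -0.8 -1; 0 0 0 3.5 0 -0.8 -1"

```text
time_s: 20.3
ee_pos: [0.5627, -0.0867, 0.0693]
eef_rot: [-1.571, 0.0, 0.345]
force: [1.1, 0.0, -0.6]
grip_width: 0.0159
```

```bash
python3 pl.py
```

```text
t 20.3 plate xy [-9.79 69.01] z 69.3 rpy [-1.5707e+00  3.0000e-04  3.4470e-01] F plate [ 1.   -0.33] -0.59 M [-0.058 -0.005  0.002] w 0.0159
```

Emit:
send_rows --series "0 0 0 0 0 -0.04 -1; 0 0 0 0 0 -0.08 -1; 0 0 0 0 0 -0.12 -1; 0 0 0 0 0 -0.16 -1; 0 0 0 0 0 -0.2 -1; 0 0 0 0 0 -0.23 -1; 0 0 0 0 0 -0.25 -1; 0 0 0 0 0 -0.25 -1; 0 0 0 0 0 -0.25 -1; 0 0 0 0 0 -0.25 -1"

```text
time_s: 21.13
ee_pos: [0.5637, -0.0885, 0.0694]
eef_rot: [-1.571, -0.0, 0.345]
force: [-0.4, -0.5, -1.9]
grip_width: 0.0155
```

```bash
python3 pl.py
```

```text
t 21.1333 plate xy [-9.54 67.  ] z 69.4 rpy [-1.5708 -0.      0.3452] F plate [-0.51 -0.31] -1.9 M [-0.044  0.042  0.03 ] w 0.0155
```

Emit:
send_rows --series "0 0 0 0 0 -0.01 -1; 0 0 0 0 0 -0.02 -1; 0 0 0 0 0 -0.03 -1; 0 0 0 0 0 -0.04 -1; 0 0 0 0 0 -0.05 -1; 0 0 0 0 0 -0.06 -1; 0 0 0 0 0 -0.07 -1; 0 0 0 0 0 -0.07 -1; 0 0 0 0 0 -0.07 -1; 0 0 0 0 0 -0.07 -1"

```text
time_s: 21.97
ee_pos: [0.5639, -0.0891, 0.0695]
eef_rot: [-1.571, -0.0, 0.345]
force: [0.7, 0.1, -2.1]
grip_width: 0.016
```

```bash
python3 pl.py
```

```text
t 21.9667 plate xy [-9.53 66.29] z 69.5 rpy [-1.5708 -0.      0.3452] F plate [ 0.71 -0.15] -2.05 M [-0.054  0.067 -0.002] w 0.016
```

Emit:
send_rows --series "0 0 0 0 0 -0.01 -1; 0 0 0 0 0 -0.02 -1; 0 0 0 0 0 -0.03 -1; 0 0 0 0 0 -0.04 -1; 0 0 0 0 0 -0.05 -1; 0 0 0 0 0 -0.06 -1; 0 0 0 0 0 -0.07 -1; 0 0 0 0 0 -0.07 -1; 0 0 0 0 0 -0.07 -1; 0 0 0 0 0 -0.07 -1"

```text
time_s: 22.8
ee_pos: [0.5641, -0.0898, 0.0694]
eef_rot: [-1.571, 0.0, 0.345]
force: [0.5, -0.5, -2.1]
grip_width: 0.0155
```

```bash
python3 pl.py
```

```text
t 22.8 plate xy [-9.57 65.6 ] z 69.4 rpy [-1.5708  0.      0.3452] F plate [ 0.27 -0.65] -2.12 M [ 0.    -0.003 -0.017] w 0.0155
```

Emit:
send_rows --series "0 0 0 0 0 -0.01 -1; 0 0 0 0 0 -0.02 -1; 0 0 0 0 0 -0.03 -1; 0 0 0 0 0 -0.04 -1; 0 0 0 0 0 -0.05 -1; 0 0 0 0 0 -0.06 -1; 0 0 0 0 0 -0.07 -1; 0 0 0 0 0 -0.07 -1; 0 0 0 0 0 -0.07 -1; 0 0 0 0 0 -0.07 -1"

```text
time_s: 23.63
ee_pos: [0.5644, -0.0904, 0.0694]
eef_rot: [-1.571, 0.0, 0.345]
force: [-0.0, 0.6, -1.1]
grip_width: 0.0158
```

```bash
python3 pl.py
```

```text
t 23.6333 plate xy [-9.55 64.94] z 69.4 rpy [-1.5708  0.      0.3452] F plate [0.17 0.59] -1.12 M [-0.045 -0.019 -0.039] w 0.0158
```

Emit:
send_rows --series "0 0 0 0 0 -0.01 -1; 0 0 0 0 0 -0.02 -1; 0 0 0 0 0 -0.03 -1; 0 0 0 0 0 -0.04 -1; 0 0 0 0 0 -0.05 -1; 0 0 0 0 0 -0.06 -1; 0 0 0 0 0 -0.07 -1; 0 0 0 0 0 -0.07 -1; 0 0 0 0 0 -0.07 -1; 0 0 0 0 0 -0.07 -1"

```text
time_s: 24.47
ee_pos: [0.5646, -0.0911, 0.0694]
eef_rot: [-1.571, 0.0, 0.345]
force: [-0.5, 0.9, -1.6]
grip_width: 0.0157
```

```bash
python3 pl.py
```

```text
t 24.4667 plate xy [-9.56 64.21] z 69.4 rpy [-1.5708  0.      0.3452] F plate [-0.2   1.07] -1.59 M [-0.027  0.05   0.015] w 0.0157
```

Emit:
send_rows --series "0 0 0 0 0 -0.01 -1; 0 0 0 0 0 -0.02 -1; 0 0 0 0 0 -0.03 -1; 0 0 0 0 0 -0.04 -1; 0 0 0 0 0 -0.05 -1; 0 0 0 0 0 -0.06 -1; 0 0 0 0 0 -0.07 -1; 0 0 0 0 0 -0.07 -1; 0 0 0 0 0 -0.07 -1; 0 0 0 0 0 -0.07 -1"

```text
time_s: 25.3
ee_pos: [0.5648, -0.0918, 0.0694]
eef_rot: [-1.571, 0.0, 0.345]
force: [0.1, -0.5, -0.6]
grip_width: 0.0157
```

```bash
python3 pl.py
```

```text
t 25.3 plate xy [-9.57 63.5 ] z 69.4 rpy [-1.5708e+00  1.0000e-04  3.4530e-01] F plate [-0.09 -0.45] -0.63 M [-0.022  0.044 -0.016] w 0.0157
```

Emit:
send_rows --series "0 0 0 0 0 -0.01 -1; 0 0 0 0 0 -0.02 -1; 0 0 0 0 0 -0.03 -1; 0 0 0 0 0 -0.04 -1; 0 0 0 0 0 -0.05 -1; 0 0 0 0 0 -0.06 -1; 0 0 0 0 0 -0.07 -1; 0 0 0 0 0 -0.07 -1; 0 0 0 0 0 -0.07 -1; 0 0 0 0 0 -0.07 -1"

```text
time_s: 26.13
ee_pos: [0.5649, -0.0921, 0.0694]
eef_rot: [-1.57, 0.0, 0.345]
force: [-2.9, 4.6, 0.1]
grip_width: 0.0158
```

```bash
python3 pl.py
```

```text
t 26.1333 plate xy [-9.55 63.18] z 69.4 rpy [-1.5701e+00  2.0000e-04  3.4520e-01] F plate [-1.15  5.3 ] 0.14 M [1.099 0.452 0.043] w 0.0158
```

Third touch is good: 5.3 N at y 63.18, with first contact at about 63.4. The bore works out at plate (−6.76, 18.4), which agrees with the image estimate of (−7, 19.2). I'll back off, lift and go above it.

Emit:
send_rows --series "0 0 0 0 0 0 -1; 0 0 0 0 0 0.3 -1; 0 0 0 0 0 0.5 -1; 0 0 0 0 -0.8 0.5 -1; 0 0 0 0 -2 0.5 -1; 0 0 0 0 -3.2 0.5 -1; 0 0 0 0.1 -3.5 -0.3 -1; 0 0 0 0.2 -3.5 -1.5 -1; 0 0 0 0.28 -3.5 -3 -1; 0 0 0 0.28 -3.5 -4 -1"

```text
time_s: 26.97
ee_pos: [0.5818, -0.131, 0.1044]
eef_rot: [-1.571, -0.0, 0.345]
force: [0.2, 0.6, -1.7]
grip_width: 0.0155
```

Emit:
send_rows --series "0 0 0 0 0 -0.3 -1; 0 0 0 0 0 -0.44 -1; 0 0 0 0 0 -0.44 -1; 0 0 0 0 0 -0.44 -1; 0 0 0 0 0 -0.44 -1; 0 0 0 0 0 -0.44 -1; 0 0 0 0 0.5 -0.44 -1; 0 0 0 0 0.9 -0.44 -1; 0 0 0 0 1 -0.44 -1; 0 0 0 0 1 -0.44 -1"

```text
time_s: 27.8
ee_pos: [0.5824, -0.1331, 0.0938]
eef_rot: [-1.57, 0.001, 0.345]
force: [-0.4, -0.8, -1.5]
grip_width: 0.0156
```

```bash
python3 pl.py; python3 - <<'E'
from h import *
s=camera("side");cv2.imwrite("pics/s4.png",cv2.resize(s[140:240,230:350,::-1],None,fx=6,fy=6,interpolation=cv2.INTER_CUBIC))
E
```

```text
t 27.8 plate xy [-6.97 18.63] z 93.8 rpy [-1.5702e+00  9.0000e-04  3.4530e-01] F plate [-0.65 -0.58] -1.49 M [-0.057  0.082 -0.025] w 0.0156
```

View pics/s4.png

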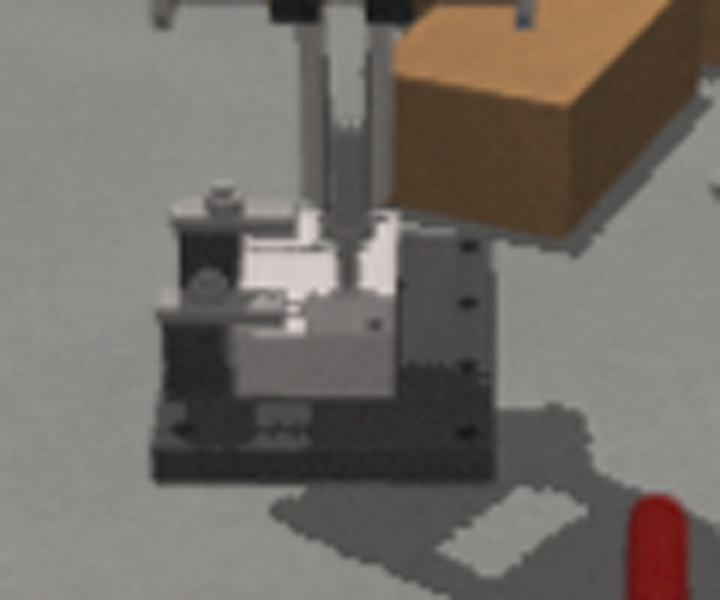

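The side crop shows the pin upright just above the case around (345,280), clear of the clamps. I lower it to the bore carefully.

Emit:
send_rows --series "0 0 0 0 0 0 -1; 0 0 0 0 0 0 -1; 0 0 0 0 0 0 -1; 0 0 0 0 0.1 0 -1; 0 0 0 0 0.2 0 -1; 0 0 0 0 0.3 0 -1; 0 0 0 0 0.34 0 -1; 0 0 0 0 0.37 0 -1; 0 0 0 0 0.37 0 -1; 0 0 0 0 0.37 0 -1"

```text
time_s: 28.68
ee_pos: [0.5827, -0.1333, 0.0907]
eef_rot: [-1.571, 0.0, 0.345]
force: [-0.6, 0.0, -2.2]
grip_width: 0.0156
```

```bash
python3 pl.py
```

```text
t 28.6833 plate xy [-6.75 18.41] z 90.7 rpy [-1.5708e+00  1.0000e-04  3.4520e-01] F plate [-0.53  0.23] -2.25 M [-0.018  0.013  0.022] w 0.0156
```

Tip at about 50.3 mm, x and y exactly on target. Next step is 0.6 mm.

Emit:
send_rows --series "0 0 0 0 0.01 0 -1; 0 0 0 0 0.02 0 -1; 0 0 0 0 0.03 0 -1; 0 0 0 0 0.04 0 -1; 0 0 0 0 0.05 0 -1; 0 0 0 0 0.06 0 -1; 0 0 0 0 0.07 0 -1; 0 0 0 0 0.08 0 -1; 0 0 0 0 0.08 0 -1; 0 0 0 0 0.08 0 -1"

```text
time_s: 29.52
ee_pos: [0.5827, -0.1333, 0.09]
eef_rot: [-1.571, 0.0, 0.345]
force: [0.4, -0.7, -1.2]
grip_width: 0.016
```

```bash
python3 pl.py
```

```text
t 29.5167 plate xy [-6.76 18.4 ] z 90.0 rpy [-1.5708  0.      0.3452] F plate [ 0.19 -0.8 ] -1.22 M [-0.021  0.033 -0.046] w 0.016
```

Emit:
send_rows --series "0 0 0 0 0.01 0 -1; 0 0 0 0 0.02 0 -1; 0 0 0 0 0.03 0 -1; 0 0 0 0 0.04 0 -1; 0 0 0 0 0.05 0 -1; 0 0 0 0 0.06 0 -1; 0 0 0 0 0.07 0 -1; 0 0 0 0 0.08 0 -1; 0 0 0 0 0.08 0 -1; 0 0 0 0 0.08 0 -1"

```text
time_s: 30.35
ee_pos: [0.5827, -0.1333, 0.0891]
eef_rot: [-1.571, 0.0, 0.345]
force: [0.3, 0.9, -1.7]
grip_width: 0.0158
```

```bash
python3 pl.py
```

```text
t 30.35 plate xy [-6.75 18.4 ] z 89.1 rpy [-1.5708  0.      0.3452] F plate [0.63 0.77] -1.65 M [-0.048  0.063 -0.036] w 0.0158
```

Emit:
send_rows --series "0 0 0 0 0.01 0 -1; 0 0 0 0 0.02 0 -1; 0 0 0 0 0.03 0 -1; 0 0 0 0 0.04 0 -1; 0 0 0 0 0.05 0 -1; 0 0 0 0 0.06 0 -1; 0 0 0 0 0.08 0 -1; 0 0 0 0 0.1 0 -1; 0 0 0 0 0.1 0 -1; 0 0 0 0 0.1 0 -1"

```text
time_s: 31.18
ee_pos: [0.5827, -0.1333, 0.0881]
eef_rot: [-1.571, 0.0, 0.345]
force: [0.1, -0.2, -1.8]
grip_width: 0.0157
```

```bash
python3 pl.py
```

```text
t 31.1833 plate xy [-6.74 18.4 ] z 88.1 rpy [-1.5708  0.      0.3452] F plate [ 0.04 -0.28] -1.8 M [-0.046  0.019  0.033] w 0.0157
```

The tip is in the bore with no resistance, so I continue.

Emit:
send_rows --series "0 0 0 0 0.1 0 -1; 0 0 0 0 0.2 0 -1; 0 0 0 0 0.3 0 -1; 0 0 0 0 0.4 0 -1; 0 0 0 0 0.5 0 -1; 0 0 0 0 0.6 0 -1; 0 0 0 0 0.7 0 -1; 0 0 0 0 0.8 0 -1; 0 0 0 0 0.9 0 -1; 0 0 0 0 1 0 -1"

```text
time_s: 32.02
ee_pos: [0.5827, -0.1333, 0.078]
eef_rot: [-1.571, 0.0, 0.345]
force: [-0.9, -0.3, -1.4]
grip_width: 0.0157
```

```bash
python3 pl.py
```

```text
t 32.0167 plate xy [-6.77 18.41] z 78.0 rpy [-1.5708e+00  1.0000e-04  3.4520e-01] F plate [-0.9   0.05] -1.42 M [-0.044  0.025  0.051] w 0.0157
```

Emit:
send_rows --series "0 0 0 0 0.2 0 -1; 0 0 0 0 0.4 0 -1; 0 0 0 0 0.6 0 -1; 0 0 0 0 0.8 0 -1; 0 0 0 0 0.9 0 -1; 0 0 0 0 1 0 -1; 0 0 0 0 1.05 0 -1; 0 0 0 0 1.1 0 -1; 0 0 0 0 1.1 0 -1; 0 0 0 0 1.1 0 -1"

```text
time_s: 32.85
ee_pos: [0.5828, -0.1333, 0.0672]
eef_rot: [-1.571, -0.0, 0.345]
force: [-0.4, -0.4, -1.7]
grip_width: 0.016
```

```bash
python3 pl.py
```

```text
t 32.85 plate xy [-6.71 18.39] z 67.2 rpy [-1.5709e+00 -1.0000e-04  3.4530e-01] F plate [-0.49 -0.29] -1.68 M [-0.036 -0.001  0.021] w 0.016
```

Emit:
send_rows --series "0 0 0 0 0.05 0 -1; 0 0 0 0 0.1 0 -1; 0 0 0 0 0.15 0 -1; 0 0 0 0 0.2 0 -1; 0 0 0 0 0.24 0 -1; 0 0 0 0 0.28 0 -1; 0 0 0 0 0.3 0 -1; 0 0 0 0 0.3 0 -1; 0 0 0 0 0.3 0 -1; 0 0 0 0 0.3 0 -1"

```text
time_s: 33.68
ee_pos: [0.5827, -0.1333, 0.0642]
eef_rot: [-1.571, 0.0, 0.345]
force: [-0.5, 0.2, -2.2]
grip_width: 0.0154
```

```bash
python3 pl.py
```

```text
t 33.6833 plate xy [-6.75 18.39] z 64.2 rpy [-1.5708  0.      0.3452] F plate [-0.42  0.37] -2.22 M [-0.065  0.042  0.044] w 0.0154
```

Emit:
send_rows --series "0 0 0 0 0.01 0 -1; 0 0 0 0 0.02 0 -1; 0 0 0 0 0.03 0 -1; 0 0 0 0 0.04 0 -1; 0 0 0 0 0.04 0 -1; 0 0 0 0 0.04 0 -1; 0 0 0 0 0.04 0 -1; 0 0 0 0 0.04 0 -1; 0 0 0 0 0.04 0 -1; 0 0 0 0 0.04 0 -1"

```text
time_s: 34.52
ee_pos: [0.5827, -0.1333, 0.0638]
eef_rot: [-1.571, -0.0, 0.345]
force: [0.4, -0.2, -1.4]
grip_width: 0.0158
```

```bash
python3 pl.py
```

```text
t 34.5167 plate xy [-6.74 18.39] z 63.8 rpy [-1.5708 -0.      0.3452] F plate [ 0.35 -0.3 ] -1.4 M [-0.031  0.05   0.032] w 0.0158
```

Emit:
send_rows --series "0 0 0 0 0.02 0 -1; 0 0 0 0 0.03 0 -0.8; 0 0 0 0 0.03 0 -0.6; 0 0 0 0 0.03 0 -0.4; 0 0 0 0 0.03 0 -0.4; 0 0 0 0 0.03 0 -0.4; 0 0 0 0 0.03 0 -0.4; 0 0 0 0 0.03 0 -0.4; 0 0 0 0 0.03 0 -0.4; 0 0 0 0 0.03 0 -0.4"

```text
time_s: 35.35
ee_pos: [0.5827, -0.1333, 0.0635]
eef_rot: [-1.571, -0.0, 0.345]
force: [0.4, 0.2, -0.6]
grip_width: 0.0281
```

Emit:
send_rows --series "0 0 0 0 0 0 -0.4; 0 0 0 0 -0.3 0 -0.4; 0 0 0 0 -0.8 0 -0.4; 0 0 0 0 -1.6 0 -0.4; 0 0 0 0 -2.6 0 -0.4; 0 0 0 0 -4 0 -0.4; 0 0 0 0 -5.5 0 -0.4; 0 0 0 0 -7 0 -0.4; 0 0 0 0 -8 0 -0.4; 0 0 0 0 -8 0 -0.4"

```text
time_s: 36.18
ee_pos: [0.5837, -0.1335, 0.1465]
eef_rot: [-1.573, -0.003, 0.345]
force: [0.5, -0.3, 0.1]
grip_width: 0.0284
```

```bash
python3 pl.py; python3 - <<'E'
from h import *
a=camera("wrist")[150:300,200:400,::-1];s=camera("side")[140:240,230:350,::-1]
cv2.imwrite("pics/end.png",np.hstack([cv2.resize(a,(400,300)),cv2.resize(s,(360,300))]))
E
```

```text
t 36.1833 plate xy [-5.93 17.85] z 146.5 rpy [-1.5733 -0.0034  0.3453] F plate [ 0.36 -0.48] 0.12 M [-0.014  0.037 -0.012] w 0.0284
```

View pics/end.png

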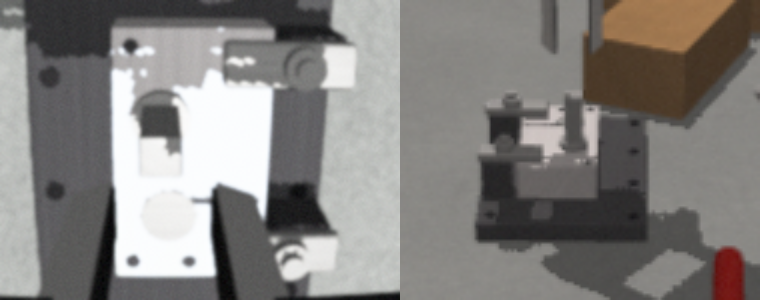

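The picture shows the pin standing upright in the bore with its flange on the case: (160,130) in the wrist half, (573,125) in the side half. The gripper is well clear. I'll let the arm settle, then hand in.

Emit:
send_rows --series "0 0 0 0 0 0 -0.4; 0 0 0 0 0 0 -0.4; 0 0 0 0 0 0 -0.4; 0 0 0 0 0 0 -0.4; 0 0 0 0 0 0 -0.4; 0 0 0 0 0 0 -0.4; 0 0 0 0 0 0 -0.4; 0 0 0 0 0 0 -0.4; 0 0 0 0 0 0 -0.4; 0 0 0 0 0 0 -0.4"

```text
time_s: 37.12
ee_pos: [0.5827, -0.1333, 0.1435]
eef_rot: [-1.571, -0.0, 0.345]
force: [-0.3, 0.7, -0.1]
grip_width: 0.0282
```

```bash
python3 -c "
from station import *
print(hand_in())"
```

```text
the job is handed in; nothing more can be done
None
```

The pin is in the bore and released, with the gripper clear, and the job was handed in at 37.1 s of the 72 s allowed.

- **Touches:** I took the square-gripped pin from the stand's left hole and touched, in order, the long face at its left end (about 6 N), the same face at its right end (about 5.6 N), and the left end face (about 5.3 N). Each was held longer than 0.2 s.
- **Bore position:** The touches put the bore at (−6.8, 18.4) mm in my plate frame, and the wrist camera gave (−7, 19.2) mm. My plate frame is itself about 2 mm off in x by the wrist view. Neither difference mattered, because the touches were measured in the same frame as the insertion.
- **Insertion:** The pin went down without measurable resistance. I let go with about 0.1 mm still to go by the height reading, so it settled the last bit under its own weight and I never felt the flange land.
- **Last checks:** The final pictures show the pin upright with its flange on the case. After release the force reading was only noise. I did not measure the seating height or upright angle beyond those pictures, and I did not recheck the other objects' positions at the end.

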